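Set up the telescopic kitchen-roll stand for a tall roll

ROBOT

A 6-joint arm with a two-finger parallel gripper is mounted at the origin on a cart in front of the work surface, level with it; the furniture and walls round the work are solid. World frame = base frame: x ahead of the robot, y to its left, z up, the work surface at z = 0. Lengths are in m, angles in degrees, forces in N, time in s.
With the tool pointing down it reaches from about 0.4 to 0.825 m from the base axis. Payload 7 kg.
Tool frame: the origin (TCP) lies at the very end of the fingers, on their centre line; the grasp point (between the pads) lies 19 mm behind it; x points along the fingers, y is the direction in which the jaws open and shut, and the axes are right-handed (so a half turn about x gives the same grasp; the last joint's range is limited). The gripper opens to 88 mm and grips with 3 to 60 N. Pads are 19 mm wide; open, the fingers measure 130 mm over their backs; the gripper's body (78 mm by 193 mm) begins 47 mm behind the grasp point.
Start: joints at [82.225, 20.546, 0.682, 0, -70.136, -16.507], TCP at [0.278, 0.615, 0.227] pointing down, gripper open.
Joint ranges: [-176.03, 176.03], [-82.01, 121.73], [-58.28, 71.71], [-173.87, 95.51], [-174.79, -0.11], [-173.66, 173.66]. Speed limits (degrees/s): [136.94, 136.94, 172.46, 180, 180, 180].

INTERFACE

Orientations are given as [roll, pitch, yaw] about the fixed x, y, z axes, in that order (R = Rz(yaw) Ry(pitch) Rx(roll)).
In Python, from plant import * gives the robot as it stands. The module is installed in compiled form; this text tells all that it offers.
- The arm moves only by the shell command python3 -m creep 'ROWS' [FORCE]. ROWS is a JSON object of lists of equal length, an entry for each row: "jaw": the closure, from -1 (fully open) to 1 (shut); "translation": the shift along the tool's x, y, z in m, a list of three; "roll": the turn about the tool's x in rad. A call has exactly 10 rows; each row shifts and turns the commanded pose from where the row before left it, along the tool's axes as they then stand; what a row does not reach is not made up. A row lasts 1/10 s, in which the tool goes at most 50 mm and 8.59 degrees, less where a joint would pass 70% of its speed; a pose out of reach is approached as far as the arm can. A call with a gripper value outside its range is refused whole. The fingers move at their own pace and stop on an object; FORCE is the grip in N (left out, the last holds). Time passes only in rows, so rows that do not move let the fingers close, or fill a call up. It gives the time, the measured TCP pose, the force and the opening at its end, in the units of the state.
- get_state(): the state, without advancing time (a new reading comes with each control period).
- capture(name): name is "scene" or "top"; returns a dict with "image" (480x640x3 uint8, red, green, blue), "fovy" (degrees; the focal length in pixels is half the picture's height over the tangent of half this angle, whatever the lens; pixels are square), "cx", "cy" (the principal point, pixels), "pose" (4x4, takes a point from camera to world coordinates). Camera axes: x right, y up, looking along -z (the intrinsics and any distortion apply to the point x, -y, -z); pixel columns grow to the right and rows downward; lengths in m; the calibration is good to about 2 mm. A picture is of the moment at which its call begins. There is no depth.
- close_job(): hands the job in, once; it reports no verdict.
The state is a dict: "time_s": time; "joints": joint angles; "qd": joint speeds; "joint_torque": joint torques, N m; "tcp_pos": TCP position; "eef_rot": TCP orientation; "contact_force": force on the tool from outside, world axes, zero at the start; "moment": the same for the moment, N m; "gripper_width": finger opening in m.
Only numpy, scipy, OpenCV 4.12 (cv2) and the standard library are available. Lean on these libraries where they do the work, as an engineer would, in place of code of your own. Each camera call takes 0.05 s, during which the arm holds its last target.

TASK

Make the kitchen-roll stand ready for a tall roll: lift the weight ring up and off the post by its handle and set it down gently, flat on the worktop clear of the stand, then squeeze the button in the post's head and, keeping it pressed, pull the post up past its first stop to its second stop, as far as it goes. The program finishes while holding the head there, button still squeezed in and post fully drawn out; nothing is let go at the end. Do not push or knock over the other things on the worktop.

Things in the scene. Friction and masses are not known exactly. Their poses are not given: they have to be found in the camera images.
- stand_foot (a point): Kitchen-roll stand, fixed to the worktop: round steel foot 120 mm across and 14 mm high, with an upright steel tube 28 mm across up to 120 mm above the worktop and a black collar 64 mm across whose top is 105 mm above the worktop. This point is the centre of the foot's underside; z is up, y points to the side where the button is. A tall fridge stands right of it; clear worktop for the ring lies at its near left, in front of the sink.
- post_head (a point): Centre of the grey head of the telescopic post, which slides straight up out of the tube: block 30 mm (x) by 26 mm (y), 44 mm high, centre 148 mm above the worktop while pushed in. A black button (20 mm along x, 30 mm high) sticks 6.5 mm out of its +y face, at mid height. Gripped from above across y, centred on the block, one finger squeezes the button in to nearly flush.
- post (a joint): How far the post is drawn up (m): 0 pushed in (start), 0.045 first stop, 0.09 second stop, the end of travel. It weighs about 0.24 kg, friction 1 N. Button out: a bolt locks it at each stop (2 mm play). Button in: it slides freely past the first stop, and sinks if not held.
- button (a joint): How far the button is pressed in (m): 0 out, 0.006 fully in; beyond 0.004 the bolt is drawn. Spring: 2 N at the start, 4.4 N fully in.
- ring_bar (a point): Centre of the weight ring's black handle bar, where it is gripped: 54 mm long (x), 12 mm wide (y), 12 mm high, its centre 100 mm above the ring's underside. At the start the ring hangs over the post on the collar (bar 205 mm above the worktop, over the post's head), so the head cannot be gripped until the ring is off.
- ring_base (a point): Centre of the weight ring's underside: flat steel ring 96 mm across, hole 50 mm, 10 mm thick, about 0.16 kg, with two 7 mm wire legs at x = +-37 mm up to the bar. z is up, x along the bar. To come off, its underside must rise above the top of the head (170 mm above the worktop).
- salt_shaker_mid (a point): Salt shaker, 44 mm across, 90 mm high; point half-way up. To be left alone.
- espresso_cup_mid (a point): Espresso cup, 62 mm across (92 mm with its handle), 51 mm high; point half-way up. To be left alone.
- sugar_bowl_mid (a point): Round white sugar bowl, 95 mm across, 74 mm high; point half-way up. To be left alone.

How it is judged (in metres and radians):
On the way, in this order (a step that is already met when the one before it is completed fails the run):
1. the ring has been lifted over the head of the post, its underside above the head's top (z of ring_base in the frame of stand_foot above 0.17 m and contact force between the fingers and ring above 0.3 N), for 0.05 s.
2. the ring lies flat on the worktop clear of the stand, let go, with the post still pushed in (height (world z) of ring_base between -0.006 and 0.008 m and angle between ring_base's own z axis and vertical below 0.1 rad and horizontal distance between ring_base and stand_foot above 0.1 m and contact force between the fingers and ring below 0.05 N and value of joint post below 0.01 m), for 0.2 s.
3. the head is held with its button squeezed in and the post drawn out to the second stop (value of joint post above 0.084 m and value of joint button above 0.0045 m and contact force between the fingers and post above 2 N), for 0.2 s.
At the end, for the whole second after the job is handed in: The post is drawn out to its second stop (within 6 mm of 90 mm), at rest, gripped with over 2 N and its button squeezed in (over 4.5 of 6 mm). The ring lies flat and at rest on the worktop, its centre over 100 mm from the stand's, untouched by the fingers (all of step 3 and height (world z) of ring_base between -0.006 and 0.008 m and angle between ring_base's own z axis and vertical below 0.1 rad and horizontal distance between ring_base and stand_foot above 0.1 m and contact force between the fingers and ring below 0.05 N and velocity of joint post between -0.01 and 0.01 m/s and linear speed of ring below 0.01 m/s); the arm keeps its last pose, push and grip.
It fails at once if the salt shaker is pushed more than 30 mm or tipped (distance of salt_shaker_mid from where it was at the start of the episode above 0.03 m or angle between salt_shaker_mid's own z axis and vertical above 0.5 rad).
It fails at once if the espresso cup is pushed more than 30 mm or tipped (distance of espresso_cup_mid from where it was at the start of the episode above 0.03 m or angle between espresso_cup_mid's own z axis and vertical above 0.5 rad).
It fails at once if the sugar bowl is pushed more than 30 mm or tipped (distance of sugar_bowl_mid from where it was at the start of the episode above 0.03 m or angle between sugar_bowl_mid's own z axis and vertical above 0.5 rad).
It fails at once if the ring is dropped, thrown or tipped over (angle between ring_base's own z axis and vertical above 0.7 rad or (contact force between the fingers and ring below 0.05 N and linear speed of ring above 0.6 m/s)).
It also fails if it takes over 54 s, if anything falls off the work surface, if the arm or the gripper's body presses on something with over 40 N, if the wrist force passes 120 N, or if a joint passes its speed limit or range.

## Working session

There is one attempt and no reset: what is moved stays moved. The work goes in short steps, Python scripts to look and compute and a shell command to move; the robot and the scene stay as the last step left them, time stands still between calls to the robot, and variables do not carry over. Pictures are saved under pics/ and viewed, and the job is handed in when it is done.

```bash
mkdir -p pics; python3 - <<'E'
from plant import *
import cv2,numpy as np
s=get_state();print(s)
for n in("scene","top"):
    c=capture(n);cv2.imwrite(f"pics/{n}0.png",c["image"][:,:,::-1]);np.savez(f"{n}0.npz",**{k:v for k,v in c.items()})
    print(n,c.keys(),c["fovy"],c["cx"],c["cy"],c["pose"])
E
```

```text
{'time_s': 0.0, 'joints': array([ 8.22255317e+01,  2.05918317e+01,  6.35802356e-01, -2.28577879e-02,
       -7.01351337e+01, -1.65060004e+01]), 'qd': array([-0.0412664 ,  0.08003931,  0.09305934, -0.06825563, -0.06389624,
       -0.09856268]), 'joint_torque': array([-1.28293336e-04, -5.82719064e+01,  2.93063235e+01,  6.99720696e+00,
        7.16366252e-03, -1.52031243e-04]), 'tcp_pos': array([0.27738133, 0.61485219, 0.225625  ]), 'eef_rot': array([  93.24474984,   89.90633788, -111.0435031 ]), 'contact_force': array([ 0.27279156, -0.14681276, -0.01257886]), 'moment': array([ 0.01421773, -0.00013657, -0.00334031]), 'gripper_width': 0.08778626542016932}
scene dict_keys(['image', 'fovy', 'cx', 'cy', 'pose']) 50.252399494767246 335.9752702832783 240.67258060260693 [[-0.84431755 -0.42768919  0.32281546  0.96050118]
 [ 0.5358363  -0.67085038  0.51267848  0.21169501]
 [-0.00270617  0.60583969  0.79558214  0.81702128]
 [ 0.          0.          0.          1.        ]]
top dict_keys(['image', 'fovy', 'cx', 'cy', 'pose']) 51.29037642920311 313.11457628120615 237.2955072369074 [[-0.02130604  0.99897802 -0.03986184  0.6235534 ]
 [-0.99976805 -0.02116358  0.00399262 -0.21581891]
 [ 0.00314492  0.03993766  0.99919722  0.99438823]
 [ 0.          0.          0.          1.        ]]
```

View pics/scene0.png

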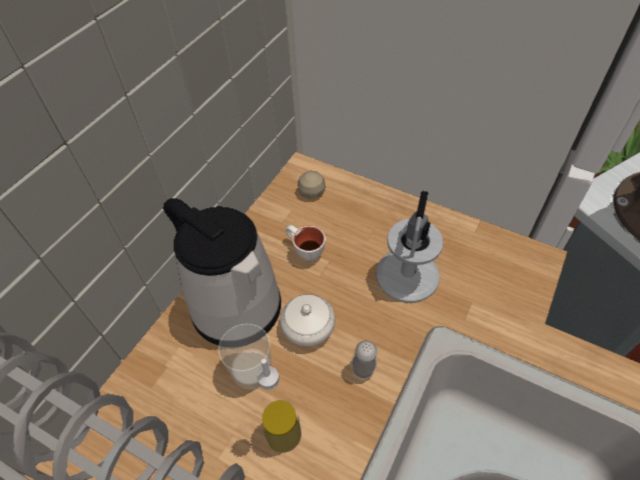

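View pics/top0.png

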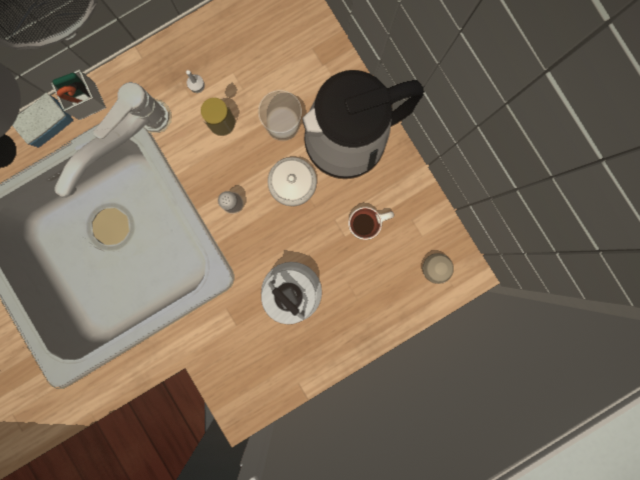

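```bash
cat > h.py <<'E'
import numpy as np,cv2
def load(f): return dict(np.load(f))
def ray(c,u,v):
    f=240/np.tan(np.radians(float(c["fovy"]))/2)
    d=np.array([(u-c["cx"])/f,-(v-c["cy"])/f,-1]);P=c["pose"]
    return P[:3,3],P[:3,:3]@d
def onz(c,u,v,z):
    o,d=ray(c,u,v);return o+d*(z-o[2])/d[2]
def proj(c,p):
    f=240/np.tan(np.radians(float(c["fovy"]))/2);P=c["pose"]
    q=P[:3,:3].T@(np.array(p)-P[:3,3]);return c["cx"]+f*q[0]/-q[2],c["cy"]-f*q[1]/-q[2]
def tri(a,b):
    (o,d),(p,e)=a,b
    A=np.stack([d,-e],1);t=np.linalg.lstsq(A,p-o,rcond=None)[0]
    x,y=o+d*t[0],p+e*t[1];return (x+y)/2,np.linalg.norm(x-y)
E
python3 - <<'E'
from h import *
t=cv2.imread("pics/top0.png");s=cv2.imread("pics/scene0.png")
cv2.imwrite("pics/tz.png",cv2.resize(t[240:350,230:350],None,fx=6,fy=5.4545,interpolation=cv2.INTER_CUBIC)[:600])
cv2.imwrite("pics/sz.png",cv2.resize(s[180:310,360:460],None,fx=6,fy=6,interpolation=cv2.INTER_CUBIC)[:800][:, :600] if 0 else cv2.resize(s[180:310,350:460],None,fx=4.5,fy=4.5,interpolation=cv2.INTER_CUBIC))
E
```

```text
(no output)
```

View pics/tz.png

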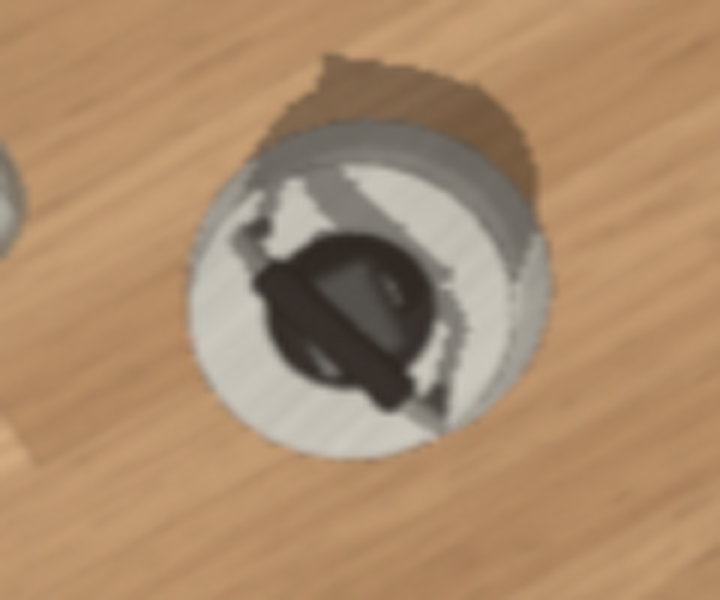

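View pics/sz.png

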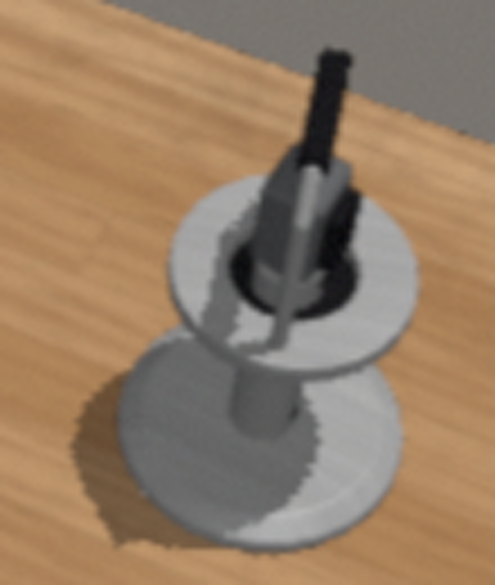

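```bash
python3 - <<'E'
from h import *
T=load("top0.npz");S=load("scene0.npz")
a=onz(T,274.7,291.0,.208);b=onz(T,296.7,312.4,.208)
print(a,b,np.linalg.norm(a-b),(a+b)/2,np.degrees(np.arctan2(*(a-b)[1::-1])))
sa,sb=(424.4,191.6),(419.8,216.2)
for q in(sa,sb):print("s",onz(S,*q,.205))
print("tri", tri(ray(T,285.7,301.5),ray(S,422.1,204)))
# ring / foot by masks: low saturation bright
t=T["image"];hsv=cv2.cvtColor(t,cv2.COLOR_RGB2HSV)
m=((hsv[...,1]<45)&(hsv[...,2]>150)).astype(np.uint8)
m[:240]=0;m[350:]=0;m[:,:240]=0;m[:,345:]=0
cs,_=cv2.findContours(m,0,2);k=np.vstack([c for c in cs if len(c)>5])
# fitting ellipse on hull of bright top face
h=cv2.convexHull(k);e=cv2.fitEllipse(h);print(e,onz(T,*e[0],.115))
# circles by rough zoom values: ring ellipse x 188..~505, y 165..460
print(onz(T,230+349/6,240+311/5.4545,.115))
# foot from scene: zoom x118..402,y 320..548 at z~.014
print("foot",onz(S,350+260/4.5,180+434/4.5,.012))
print("ringS",onz(S,350+294/4.5,180+272/4.5,.115))
for n,p in dict(salt=(230,200),bowl=(292,180),cup=(365,223)).items(): print(n,onz(T,*p,.05))
for n,p in dict(sinkc=(231,283),sinkb=(55,385),edge1=(185,370),edge2=(233,446),fr=(495,285)).items(): print(n,onz(T,*p,0.0))
for yaw in (0,): pass
from plant import *
from scipy.spatial.transform import Rotation as R
s=get_state();print(R.from_euler("xyz",s["eef_rot"],degrees=True).as_matrix())
E
```

```text
[ 0.57198546 -0.15697536  0.208     ] [ 0.5378806  -0.19077574  0.208     ] 0.04801673738634555 [ 0.55493303 -0.17387555  0.208     ] 44.74309521649087
s [ 0.53776403 -0.1900587   0.205     ]
s [ 0.57626123 -0.15292966  0.205     ]
tri (array([ 0.55466681, -0.17356247,  0.20077542]), np.float64(0.00016370406315344805))
((289.51007080078125, 295.923095703125), (53.68364334106445, 60.81132888793945), 95.2747573852539) [ 0.55673464 -0.17579542  0.115     ]
[ 0.55487649 -0.17340574  0.115     ]
foot [ 0.56545162 -0.16339365  0.012     ]
ringS [ 0.56002031 -0.16756141  0.115     ]
salt [ 0.73529206 -0.06360666  0.05      ]
bowl [ 0.77094978 -0.1818229   0.05      ]
cup [ 0.68623089 -0.31838957  0.05      ]
sinkc [ 0.5760115  -0.05510569  0.        ]
sinkb [3.83652574e-01 2.93312193e-01 1.11022302e-16]
edge1 [0.40721622 0.03788668 0.        ]
edge2 [ 0.25785508 -0.05432477  0.        ]
fr [ 0.56080569 -0.57881744  0.        ]
[[-4.65574191e-04 -4.11266578e-01 -9.11514995e-01]
 [-1.38423869e-03 -9.11513955e-01  4.11266816e-01]
 [-9.99998934e-01  1.45322953e-03 -1.44913735e-04]]
```

```bash
python3 - <<'E'
from h import *
T=load("top0.npz");S=load("scene0.npz")
for p in [(0,0,0),(0.258,-.054,0),(0.258,-.054,.3),(0.258,-.054,.6),(.278,-.087,.3),(.278,.615,.227),(.15,.0,0),(.15,0,.3)]: print(p,[np.round(proj(c,p)) for c in (T,S)])
s=S["image"][0:400,440:640,::-1];cv2.imwrite("pics/sr.png",cv2.resize(s,None,fx=2,fy=1.5*1,interpolation=cv2.INTER_CUBIC))
t=T["image"][330:480,150:350,::-1];cv2.imwrite("pics/tr.png",cv2.resize(t,None,fx=4,fy=4,interpolation=cv2.INTER_CUBIC))
E
```

```text
(0, 0, 0) [array([207., 582.]), array([671., 213.])]
(0.258, -0.054, 0) [array([233., 446.]), array([565., 249.])]
(0.258, -0.054, 0.3) [array([198., 529.]), array([635., 131.])]
(0.258, -0.054, 0.6) [array([108., 744.]), array([767., -91.])]
(0.278, -0.087, 0.3) [array([222., 514.]), array([608., 124.])]
(0.278, 0.615, 0.227) [array([-237.,  500.]), array([1177.,  597.])]
(0.15, 0.0, 0) [array([206., 503.]), array([623., 244.])]
(0.15, 0, 0.3) [array([159., 612.]), array([711., 126.])]
```

View pics/sr.png

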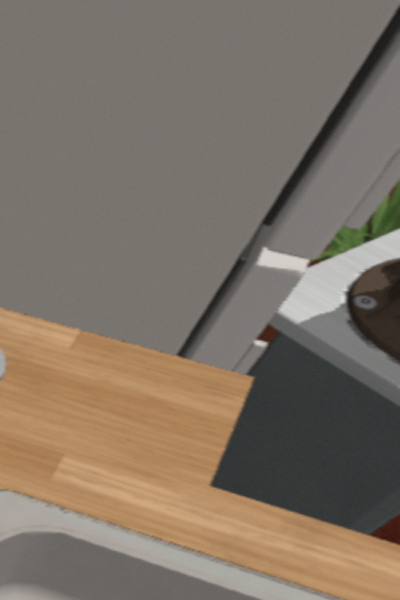

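View pics/tr.png

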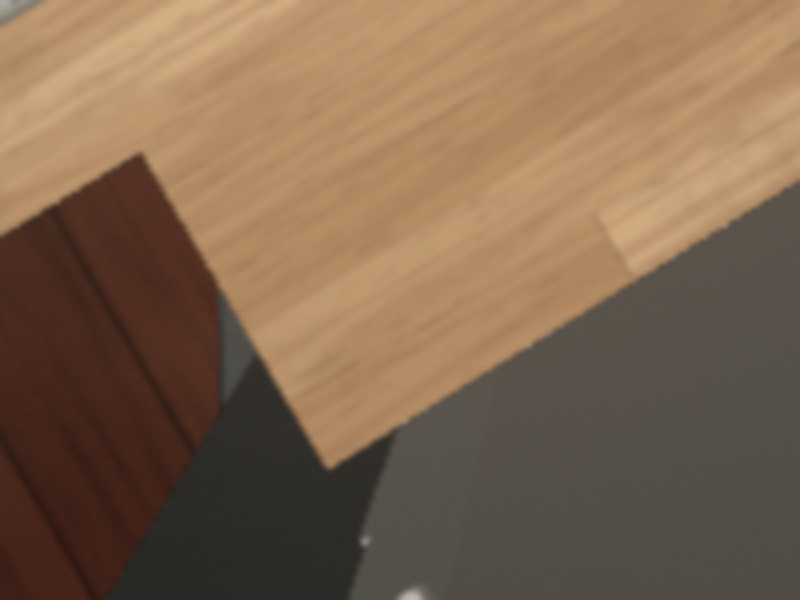

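The stand is at top px (286,300): bar ≈ (0.555,-0.174), running at 44.5° to world x, with two views agreeing. The near-left worktop is free between the sink corner (231,283) and the edge corner (233,446). I'll move up and across first.

```bash
python3 -m creep '{"jaw":[-1,-1,-1,-1,-1,-1,-1,-1,-1,-1],"translation":[[-0.03,0,0],[-0.03,0,0],[0,0.03,-0.029],[0,0.03,-0.029],[0,0.03,-0.029],[0,0.03,-0.029],[0,0.03,-0.029],[0,0.03,-0.029],[0,0.03,-0.029],[0,0.03,-0.029]],"roll":[0,0,0,0,0,0,0,0,0,0]}' 30
```

```text
time_s: 1.1
tcp_pos: [0.3904, 0.2993, 0.2864]
eef_rot: [55.5, 90.0, -148.7]
contact_force: [1.1, 0.4, 0.5]
gripper_width: 0.0879
```

```bash
python3 -m creep '{"jaw":[-1,-1,-1,-1,-1,-1,-1,-1,-1,-1],"translation":[[0,0.03,-0.0287],[0,0.03,-0.0287],[0,0.03,-0.0287],[0,0.03,-0.0287],[0,0.03,-0.0287],[0,0.03,-0.0287],[0,0.03,-0.0287],[0,0.03,-0.0287],[0,0.03,-0.0287],[0,0.03,-0.0287]],"roll":[0,0,0,0,0,0,0,0,0,0]}'
python3 -m creep '{"jaw":[-1,-1,-1,-1,-1,-1,-1,-1,-1,-1],"translation":[[0,0,0],[0,0,0],[0,0,0],[0,0,0],[0,0,0],[0,0,0],[0,0,0],[0,0,0],[0,0,0],[0,0,0]],"roll":[0.14,0.14,0.14,0.14,0.14,0.14,0.14,0.14,0.14,0.14]}'
python3 - <<'E'
from plant import *
from scipy.spatial.transform import Rotation as R
import numpy as np
s=get_state();print(s["joints"].round(1));M=R.from_euler("xyz",s["eef_rot"],degrees=True).as_matrix();print(M.round(3),np.degrees(np.arctan2(M[1,1],M[0,1])))
E
```

```text
time_s: 2.1
tcp_pos: [0.5287, -0.0921, 0.2864]
eef_rot: [-7.4, 90.0, 148.3]
contact_force: [1.5, 1.1, 0.3]
gripper_width: 0.0874
time_s: 3.1
tcp_pos: [0.5283, -0.0904, 0.2862]
eef_rot: [100.6, 90.0, 175.8]
contact_force: [-0.8, -1.2, 0.5]
gripper_width: 0.0877
[ 11.3   5.4 -11.3  -0.  -73.3 -26.1]
[[-0.001 -0.967  0.256]
 [ 0.     0.256  0.967]
 [-1.     0.001 -0.   ]] 165.16749627589647
```

```bash
python3 -m creep '{"jaw":[-1,-1,-1,-1,-1,-1,-1,-1,-1,-1],"translation":[[0,0,0],[0,0,0],[0,0,0],[0,0,0],[0,-0.0195,-0.0098],[0,-0.0195,-0.0098],[0,-0.0195,-0.0098],[0,-0.0195,-0.0098],[0,0,0],[0,0,0]],"roll":[0.134,0.134,0.134,0.134,0,0,0,0,0,0]}'
python3 - <<'E'
from plant import *
from scipy.spatial.transform import Rotation as R
import numpy as np,cv2
s=get_state();M=R.from_euler("xyz",s["eef_rot"],degrees=True).as_matrix();print(s["tcp_pos"],np.degrees(np.arctan2(M[1,1],M[0,1])),s["contact_force"])
c=capture("scene");np.savez("s1.npz",**c);cv2.imwrite("pics/s1.png",c["image"][:,:,::-1])
E
```

```text
time_s: 4.1
tcp_pos: [0.5554, -0.1736, 0.2859]
eef_rot: [122.7, 89.9, 167.4]
contact_force: [0.9, 0.2, 0.2]
gripper_width: 0.0878
[ 0.55540193 -0.17360017  0.28589583] 134.72115993354413 [0.85691576 0.16740865 0.16587934]
```

View pics/s1.png

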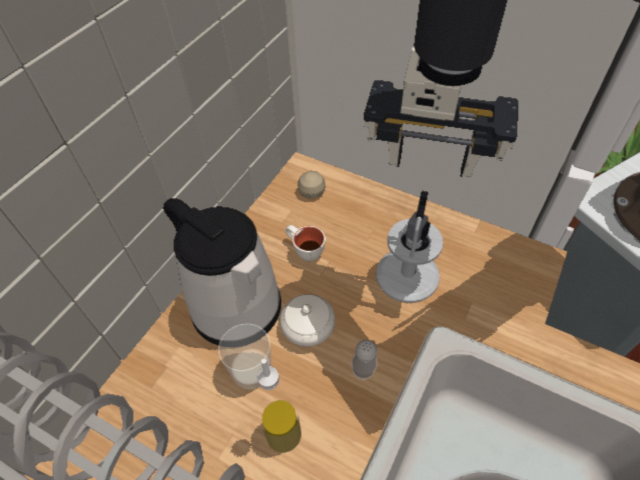

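The open fingers (px 395,165 and 468,172) straddle the bar's line at (422,205). Next I'll descend 0.10 m and close on it.

```bash
python3 -m creep '{"jaw":[-1,-1,-1,-1,-1,-1,-1,-1,-1,-1],"translation":[[0.02,0,0],[0.02,0,0],[0.02,0,0],[0.02,0,0],[0.01,0,0],[0.01,0,0],[0,0,0],[0,0,0],[0,0,0],[0,0,0]],"roll":[0,0,0,0,0,0,0,0,0,0]}'
python3 -m creep '{"jaw":[-0.5,0,0.5,1,1,1,1,1,1,1],"translation":[[0,0,0],[0,0,0],[0,0,0],[0,0,0],[0,0,0],[0,0,0],[0,0,0],[0,0,0],[0,0,0],[0,0,0]],"roll":[0,0,0,0,0,0,0,0,0,0]}' 30
```

```text
time_s: 5.15
tcp_pos: [0.5562, -0.1734, 0.1874]
eef_rot: [-49.0, 89.9, -4.2]
contact_force: [1.2, 0.2, 0.5]
gripper_width: 0.0876
time_s: 6.15
tcp_pos: [0.5558, -0.1734, 0.1866]
eef_rot: [-77.6, 90.0, -32.8]
contact_force: [-0.6, -0.3, 1.0]
gripper_width: 0.0132
```

```bash
python3 -m creep '{"jaw":[1,1,1,1,1,1,1,1,1,1],"translation":[[0,0,0],[-0.005,0,0],[-0.01,0,0],[-0.015,0,0],[-0.015,0,0],[-0.015,0,0],[-0.015,0,0],[-0.015,0,0],[-0.01,0,0],[0,0,0]],"roll":[0,0,0,0,0,0,0,0,0,0]}'
python3 - <<'E'
from plant import *
from scipy.spatial.transform import Rotation as R
import numpy as np,cv2
s=get_state();M=R.from_euler("xyz",s["eef_rot"],degrees=True).as_matrix();print(M.round(3),s["contact_force"])
c=capture("scene");np.savez("s2.npz",**c);cv2.imwrite("pics/s2.png",c["image"][:,:,::-1])
E
```

```text
time_s: 7.15
tcp_pos: [0.5564, -0.1735, 0.2886]
eef_rot: [-51.4, 89.8, -6.6]
contact_force: [-1.2, -0.1, -2.9]
gripper_width: 0.0122
[[ 0.003 -0.705  0.71 ]
 [-0.     0.71   0.705]
 [-1.    -0.002  0.002]] [-1.15924678 -0.09691007 -2.93535659]
```

View pics/s2.png

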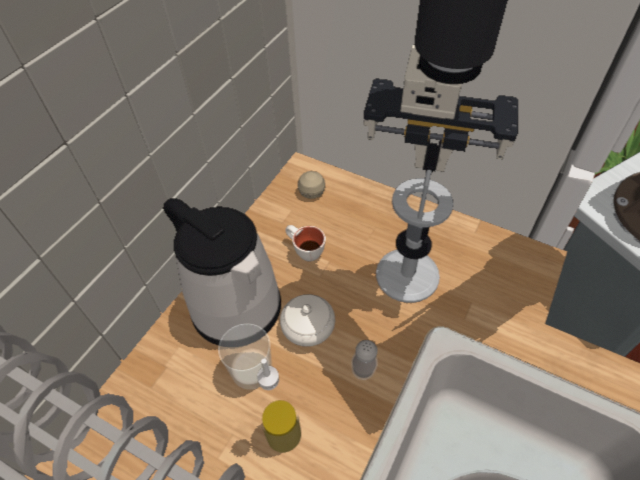

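The ring (px 422,202) hangs clear above the collar (413,244), with the head poking up just under the ring. I'll carry it about 0.145 m along tool y to the near left.

```bash
python3 -m creep '{"jaw":[1,1,1,1,1,1,1,1,1,1],"translation":[[0,0.007,0],[0,0.014,-0.001],[0,0.02,-0.001],[0,0.02,-0.001],[0,0.02,-0.001],[0,0.02,-0.001],[0,0.02,-0.001],[0,0.015,0],[0,0.009,0],[0,0,0]],"roll":[0,0,0,0,0,0,0,0,0,0]}'
python3 -m creep '{"jaw":[1,1,1,1,1,1,1,1,1,1],"translation":[[0.01,0,0],[0.02,0,0],[0.025,0,0],[0.025,0,0],[0.025,0,0],[0.025,0,0],[0.02,0,0],[0.015,0,0],[0.01,0,0],[0,0,0]],"roll":[0,0,0,0,0,0,0,0,0,0]}'
python3 - <<'E'
from plant import *
import numpy as np,cv2
for n in("scene","top"):
    c=capture(n);np.savez(n+"3.npz",**c);cv2.imwrite(f"pics/{n}3.png",c["image"][:,:,::-1])
E
```

```text
time_s: 8.2
tcp_pos: [0.4486, -0.074, 0.2868]
eef_rot: [-21.1, 90.0, 23.8]
contact_force: [0.2, -0.2, -2.1]
gripper_width: 0.0114
time_s: 9.2
tcp_pos: [0.4484, -0.0752, 0.1098]
eef_rot: [148.0, 89.8, -167.2]
contact_force: [-0.0, -0.3, -1.7]
gripper_width: 0.0116
```

View pics/scene3.png

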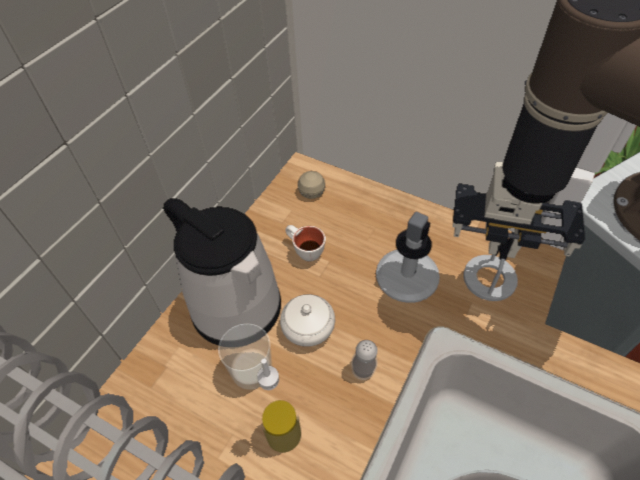

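View pics/top3.png

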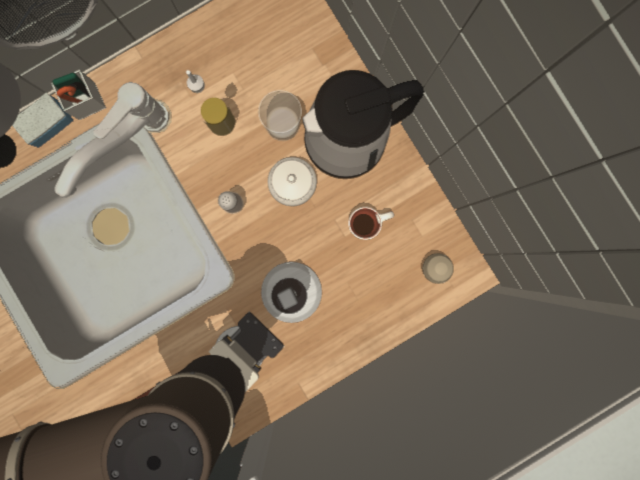

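The ring (scene px 491,277) hovers over clear worktop between the stand and the edge. Next I'll lower it slowly, and also measure the bare head.

```bash
python3 -m creep '{"jaw":[1,1,1,1,1,1,1,1,1,1],"translation":[[0.006,0,0],[0.006,0,0],[0.005,0,0],[0.004,0,0],[0.003,0,0],[0.002,0,0],[0.001,0,0],[0,0,0],[0,0,0],[0,0,0]],"roll":[0,0,0,0,0,0,0,0,0,0]}'
python3 - <<'E'
from h import *
T=load("top3.npz");S=load("scene3.npz")
cv2.imwrite("pics/tz3.png",cv2.resize(T["image"][250:330,250:330,::-1],None,fx=7,fy=7,interpolation=cv2.INTER_CUBIC))
cv2.imwrite("pics/sz3.png",cv2.resize(S["image"][200:310,360:460,::-1],None,fx=5.4,fy=5.4,interpolation=cv2.INTER_CUBIC))
E
```

```text
time_s: 10.3
tcp_pos: [0.4494, -0.0747, 0.0847]
eef_rot: [-36.9, 90.0, 7.9]
contact_force: [0.2, -0.1, -2.6]
gripper_width: 0.0117
```

View pics/tz3.png

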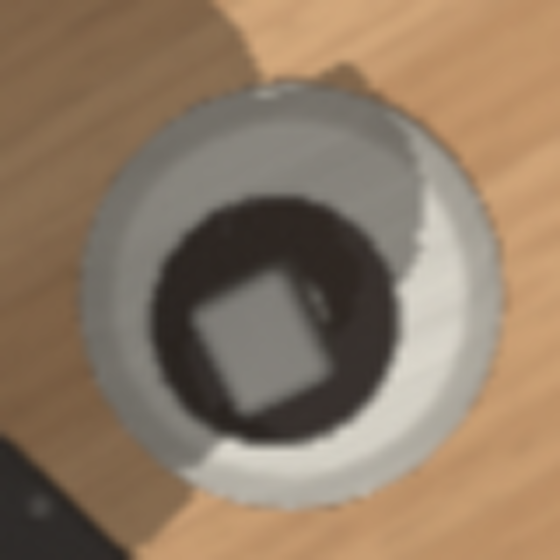

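View pics/sz3.png

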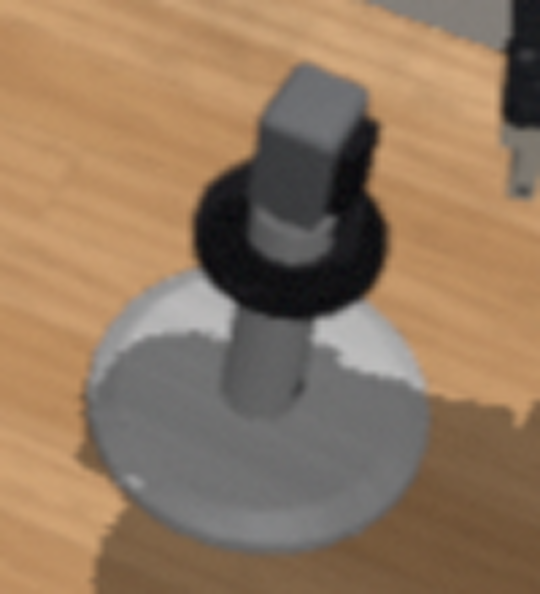

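The head is not aligned with the bar, so I'll measure it separately. First I'll finish lowering the ring.

```bash
python3 -m creep '{"jaw":[1,1,1,1,1,1,1,1,1,1],"translation":[[0.001,0,0],[0.001,0,0],[0.0005,0,0],[0.0005,0,0],[0,0,0],[0,0,0],[0,0,0],[0,0,0],[0,0,0],[0,0,0]],"roll":[0,0,0,0,0,0,0,0,0,0]}'
python3 - <<'E'
from h import *
T=load("top3.npz");S=load("scene3.npz")
q=np.array([(192,315),(278,268),(332,370),(245,415)])/7+250-.43
P=np.array([onz(T,*p,.170) for p in q]);print(P,P.mean(0))
for i in range(4):
    d=P[(i+1)%4]-P[i];print(np.linalg.norm(d),np.degrees(np.arctan2(d[1],d[0])))
# scene top corners: (305,63),(370,98),(328,150),(262,120)
q=np.array([(303,66),(368,98),(328,150),(262,122)])/5.4+[360,200]-.4
P=np.array([onz(S,*p,.170) for p in q]);print(P,P.mean(0))
for i in range(4):
    d=P[(i+1)%4]-P[i];print(np.linalg.norm(d),np.degrees(np.arctan2(d[1],d[0])))
# button face dir, scene: centre of button (357,165)z.148
print("btn",onz(S,360+357/5.4,200+165/5.4,.148))
# collar
print("collar",onz(T,250-.4+276/7,250-.4+320/7,.105),"foot",onz(T,250-.4+292/7,250-.4+294/7,.013),"colS",onz(S,360+290/5.4,200+234/5.4,.103),"footS",onz(S,360+257/5.4,200+408/5.4,.012))
E
```

```text
time_s: 11.3
tcp_pos: [0.4493, -0.0747, 0.0816]
eef_rot: [-36.6, 90.0, 8.2]
contact_force: [0.4, -0.3, -2.5]
gripper_width: 0.0114
[[ 0.56356994 -0.15779901  0.17      ]
 [ 0.57412683 -0.17818419  0.17      ]
 [ 0.55001451 -0.19038127  0.17      ]
 [ 0.53995552 -0.16978586  0.17      ]] [ 0.5569167  -0.17403758  0.17      ]
0.022956555348649314 -62.621688751749446
0.027021709366726564 -153.16768122108576
0.02292060995625668 116.03129955578378
0.0264825479204931 26.91267873992573
[[ 0.55413467 -0.1849251   0.17      ]
 [ 0.54533204 -0.16413097  0.17      ]
 [ 0.56818477 -0.15462264  0.17      ]
 [ 0.57827404 -0.17393696  0.17      ]] [ 0.56148138 -0.16940392  0.17      ]
0.022580568533205902 112.94404336485405
0.024751878413655164 22.590729597719164
0.021790743107828116 -62.41867467365934
0.02652260051392885 -155.52517108506055
btn [ 0.55095007 -0.156536    0.148     ]
collar [ 0.55706766 -0.17450824  0.105     ] foot [ 0.55732982 -0.17484434  0.013     ] colS [ 0.55947315 -0.17053841  0.103     ] footS [ 0.5645341  -0.16517238  0.012     ]
```

```bash
python3 -m creep '{"jaw":[1,1,1,1,1,1,1,1,1,1],"translation":[[0.0005,0,0],[0,0,0],[0.0005,0,0],[0,0,0],[0.0005,0,0],[0,0,0],[0.0005,0,0],[0,0,0],[0,0,0],[0,0,0]],"roll":[0,0,0,0,0,0,0,0,0,0]}'
python3 - <<'E'
from h import *
T=load("top3.npz")
g=T["image"][282:312,272:302];hsv=cv2.cvtColor(g,cv2.COLOR_RGB2HSV)
big=cv2.resize(cv2.cvtColor(g,cv2.COLOR_RGB2GRAY),None,fx=8,fy=8,interpolation=cv2.INTER_CUBIC)
for th in(70,85,100):
    m=(big>th).astype(np.uint8)
    n,l,st,ce=cv2.connectedComponentsWithStats(m)
    k=l[int((297-282)*8),int((287.5-272)*8)];print(th,k,st[k],ce[k])
    c,_=cv2.findContours((l==k).astype(np.uint8),0,2);r=cv2.minAreaRect(c[0]);print(r)
    b=cv2.boxPoints(r)
    P=np.array([onz(T,272-.44+x/8,282-.44+y/8,.17) for x,y in b]);print(P.mean(0))
    for i in range(4):
        d=P[(i+1)%4]-P[i];print(np.linalg.norm(d),np.degrees(np.arctan2(d[1],d[0])))
E
```

```text
time_s: 12.3
tcp_pos: [0.4497, -0.0749, 0.0813]
eef_rot: [-66.7, 89.9, -21.9]
contact_force: [-8.0, -0.2, 21.8]
gripper_width: 0.0116
70 3 [   44    51   161   168 17471] [123.6798695  135.09804819]
((123.5000228881836, 135.0), (144.44998168945312, 126.11422729492188), 63.43495178222656)
[ 0.55690455 -0.17409431  0.17      ]
0.025854146750414194 -64.71221497709635
0.029590296330623045 -154.50439067514037
0.02582234465607908 115.24520299810877
0.029571237943352414 25.557375799215993
85 3 [   47    55   153   161 15614] [123.21858588 135.68758806]
((122.79615783691406, 135.5406951904297), (138.00442504882812, 117.67932891845703), 63.77803039550781)
[ 0.5567962  -0.17394764  0.17      ]
0.024124716237236825 -65.0563853070141
0.028268264441742828 -154.84527574731345
0.024096217302079097 114.90339262330906
0.02825146830216064 25.212659972569426
100 3 [   51    59   144   154 13797] [122.96847141 136.20808871]
((122.60001373291016, 136.1999969482422), (131.4807891845703, 109.1201171875), 63.43495178222656)
[ 0.5566614  -0.17390464  0.17      ]
0.022368583049493726 -64.71437637846698
0.02693195934020213 -154.49952574610452
0.022343515807948463 115.24675068772692
0.026916905998367966 25.55396438572374
```

The head's top face comes out at 29.6 x 25.9 mm (given 30 x 26), centre (0.557,-0.174), head x at 25.4°. The ring is now on the worktop (upward force 22 N), so I'll ease off, release it and rise.

```bash
python3 -m creep '{"jaw":[1,1,1,1,0.6,0.3,0,-0.5,-1,-1],"translation":[[-0.0005,0,0],[-0.0005,0,0],[0,0,0],[0,0,0],[0,0,0],[0,0,0],[0,0,0],[0,0,0],[0,0,0],[0,0,0]],"roll":[0,0,0,0,0,0,0,0,0,0]}'
python3 -m creep '{"jaw":[-1,-1,-1,-1,-1,-1,-1,-1,-1,-1],"translation":[[0,0,0],[-0.005,0,0],[-0.015,0,0],[-0.025,0,0],[-0.03,0,0],[-0.03,0,0],[-0.02,0,0],[-0.01,0,0],[0,0,0],[0,0,0]],"roll":[0,0,0,0,0,0,0,0,0,0]}'
python3 - <<'E'
from plant import *
from scipy.spatial.transform import Rotation as R
import numpy as np,cv2
s=get_state();M=R.from_euler("xyz",s["eef_rot"],degrees=True).as_matrix();print(np.degrees(np.arctan2(M[1,1],M[0,1])),s["contact_force"])
c=capture("scene");np.savez("s4.npz",**c);cv2.imwrite("pics/s4.png",c["image"][:,:,::-1])
E
```

```text
time_s: 13.3
tcp_pos: [0.4493, -0.0746, 0.0805]
eef_rot: [142.4, 90.0, -172.8]
contact_force: [-0.0, 0.1, 0.0]
gripper_width: 0.0521
time_s: 14.3
tcp_pos: [0.4488, -0.0747, 0.2147]
eef_rot: [125.8, 89.9, 170.6]
contact_force: [-0.3, -0.3, -0.7]
gripper_width: 0.0878
134.78087997550392 [-0.34749469 -0.29033857 -0.65916905]
```

View pics/s4.png

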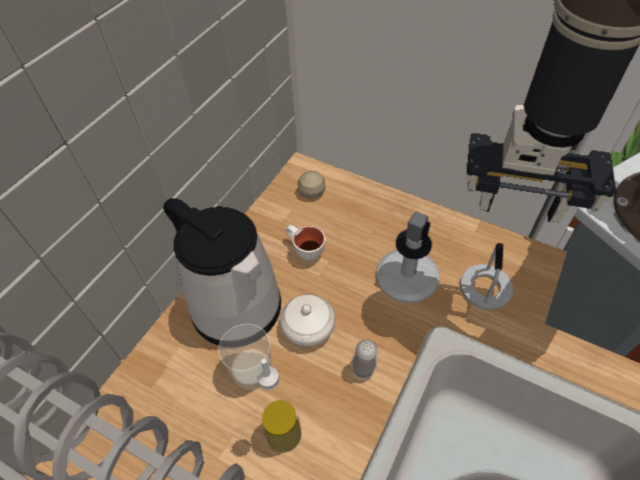

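The ring stands flat at px (487,285), clear of the foot, and the fingers are free of it. Next I'll turn to the head's yaw and move over it.

```bash
python3 -m creep '{"jaw":[-1,-1,-1,-1,-1,-1,-1,-1,-1,-1],"translation":[[-0.01,0,0],[-0.01,0,0],[0,0,0],[0,-0.0227,0.0092],[0,-0.0227,0.0092],[0,-0.0227,0.0092],[0,-0.0227,0.0092],[0,-0.0227,0.0092],[0,-0.0227,0.0092],[0,0,0]],"roll":[0.113,0.113,0.113,0,0,0,0,0,0,0]}'
python3 - <<'E'
from plant import *
from scipy.spatial.transform import Rotation as R
import numpy as np,cv2
s=get_state();M=R.from_euler("xyz",s["eef_rot"],degrees=True).as_matrix();print(s["tcp_pos"],np.degrees(np.arctan2(M[1,1],M[0,1])),s["contact_force"],s["joints"].round(1))
c=capture("scene");np.savez("s5.npz",**c);cv2.imwrite("pics/s5.png",c["image"][:,:,::-1])
E
```

```text
time_s: 15.35
tcp_pos: [0.5584, -0.1756, 0.2329]
eef_rot: [160.4, 89.8, -174.3]
contact_force: [-0.7, -0.4, -1.0]
gripper_width: 0.0874
[ 0.5584134  -0.17559916  0.23288261] 115.28280621368623 [-0.65554129 -0.38132976 -1.01214377] [  1.7  12.1 -10.3   0.  -67.9 -66.4]
```

View pics/s5.png

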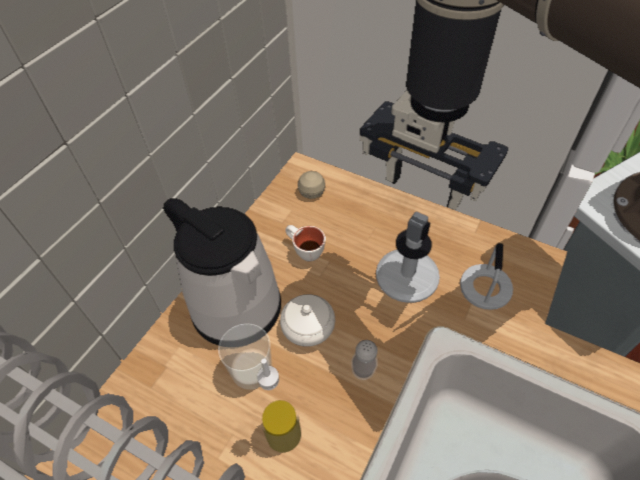

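```bash
python3 -m creep '{"jaw":[-1,-1,-1,-1,-1,-1,-1,-1,-1,-1],"translation":[[0.015,0.0015,0],[0.02,0,0],[0.02,0,0],[0.015,0,0],[0.015,0,0],[0.01,0,0],[0.008,0,0],[0,0,0],[0,0,0],[0,0,0]],"roll":[0,0,0,0,0,0,0,0,0,0]}'
python3 - <<'E'
from plant import *
import numpy as np,cv2
p=[]
for i in range(4):
    c=capture("scene" if i else "top");p.append(get_state()["tcp_pos"])
    if i<2:cv2.imwrite(f"pics/g{i}.png",c["image"][:,:,::-1]) if i==0 else cv2.imwrite("pics/g1.png",cv2.resize(c["image"][140:310,340:520,::-1],None,fx=3.5,fy=3.5,interpolation=cv2.INTER_CUBIC))
print(np.mean(p,0),np.std(p,0))
E
```

```text
time_s: 16.4
tcp_pos: [0.5574, -0.1728, 0.1333]
eef_rot: [-32.7, 89.9, -7.3]
contact_force: [0.4, -0.0, -0.1]
gripper_width: 0.0874
[ 0.55723586 -0.17277581  0.13316321] [8.69452234e-05 7.97657825e-07 1.02397850e-04]
```

View pics/g1.png

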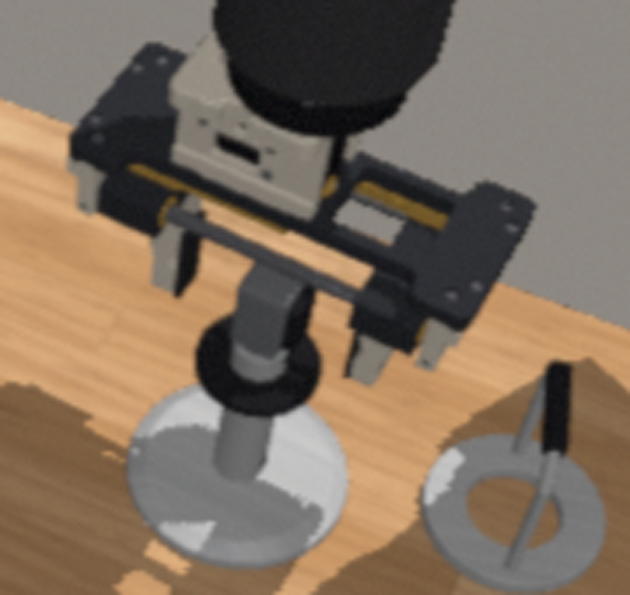

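The fingers straddle the head evenly at the right yaw. I'll go 4 mm lower and squeeze.

```bash
python3 -m creep '{"jaw":[-1,-1,-0.3,0.2,0.5,0.8,1,1,1,1],"translation":[[0.004,-0.0008,0],[0,0,0],[0,0,0],[0,0,0],[0,0,0],[0,0,0],[0,0,0],[0,0,0],[0,0,0],[0,0,0]],"roll":[0,0,0,0,0,0,0,0,0,0]}' 30
python3 -m creep '{"jaw":[1,1,1,1,1,1,1,1,1,1],"translation":[[0,0,0],[0,0,0],[0,0,0],[0,0,0],[0,0,0],[0,0,0],[0,0,0],[0,0,0],[0,0,0],[0,0,0]],"roll":[0,0,0,0,0,0,0,0,0,0]}'
```

```text
time_s: 17.6
tcp_pos: [0.5571, -0.1732, 0.1286]
eef_rot: [90.1, 90.0, 115.5]
contact_force: [-1.9, 2.8, 3.1]
gripper_width: 0.0291
time_s: 18.6
tcp_pos: [0.5576, -0.1741, 0.1286]
eef_rot: [-78.2, 90.0, -52.9]
contact_force: [1.9, -4.6, -1.5]
gripper_width: 0.0259
```

Opening 25.9 mm on a 26 mm block means the button is fully in. I'll draw the post up.

```bash
python3 -m creep '{"jaw":[1,1,1,1,1,1,1,1,1,1],"translation":[[-0.003,0,0],[-0.006,0,0],[-0.01,0,0],[-0.012,0,0],[-0.012,0,0],[-0.012,0,0],[-0.012,0,0],[-0.01,0,0],[-0.006,0,0],[-0.003,0,0]],"roll":[0,0,0,0,0,0,0,0,0,0]}'
python3 -m creep '{"jaw":[1,1,1,1,1,1,1,1,1,1],"translation":[[-0.001,0,0],[-0.001,0,0],[0,0,0],[0,0,0],[0,0,0],[0,0,0],[0,0,0],[0,0,0],[0,0,0],[0,0,0]],"roll":[0,0,0,0,0,0,0,0,0,0]}'
```

```text
time_s: 19.6
tcp_pos: [0.5576, -0.1741, 0.2149]
eef_rot: [-68.2, 89.9, -42.8]
contact_force: [2.1, -5.7, -3.9]
gripper_width: 0.0254
time_s: 20.6
tcp_pos: [0.5576, -0.1741, 0.2166]
eef_rot: [-81.7, 89.9, -56.3]
contact_force: [2.3, -5.0, -2.1]
gripper_width: 0.0263
```

```bash
python3 -m creep '{"jaw":[1,1,1,1,1,1,1,1,1,1],"translation":[[-0.001,0,0],[-0.0005,0,0],[0,0,0],[-0.0005,0,0],[0,0,0],[0,0,0],[0,0,0],[0,0,0],[0,0,0],[0,0,0]],"roll":[0,0,0,0,0,0,0,0,0,0]}'
python3 - <<'E'
from plant import *
import numpy as np,cv2
for n in("scene","top"):
    c=capture(n);np.savez(n+"6.npz",**c)
    im=c["image"][:,:,::-1]
    if n=="scene":im=cv2.resize(im[90:320,340:540],None,fx=2.6,fy=2.6,interpolation=cv2.INTER_CUBIC)
    cv2.imwrite(f"pics/{n}6.png",im)
s=get_state();print(s["tcp_pos"],s["contact_force"],s["gripper_width"])
E
```

```text
time_s: 21.6
tcp_pos: [0.5576, -0.1741, 0.2184]
eef_rot: [-89.0, 90.0, -63.6]
contact_force: [2.3, -5.2, -2.8]
gripper_width: 0.0259
[ 0.5575437  -0.17407054  0.21837059] [ 3.9550856  -5.33938506 -3.04940146] 0.025745566311859088
```

View pics/scene6.png

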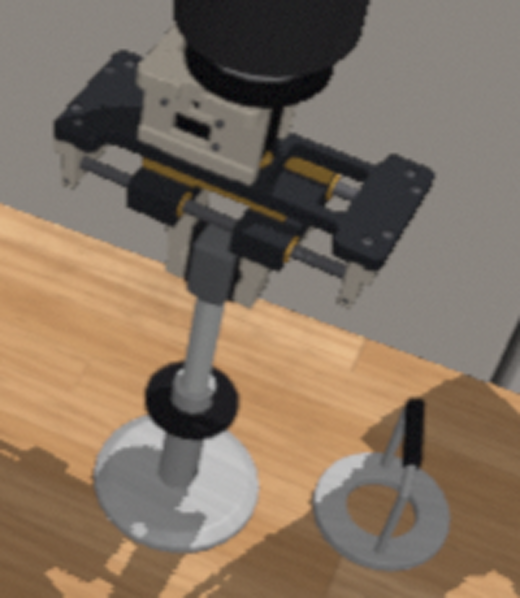

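View pics/top6.png

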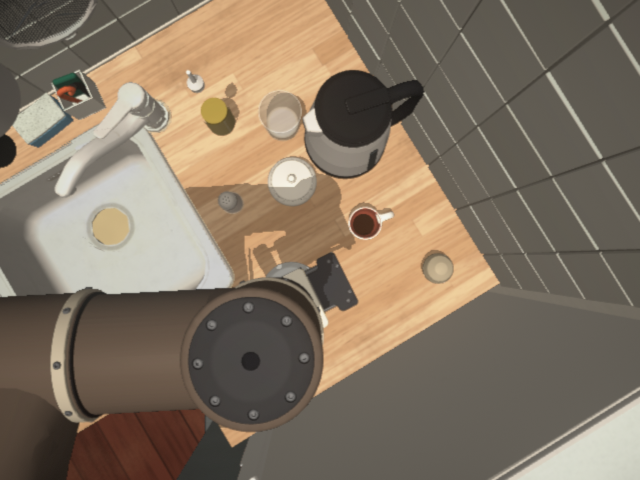

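The post is well out and the ring is undisturbed. I'll feel for the end stop.

```bash
python3 -m creep '{"jaw":[1,1,1,1,1,1,1,1,1,1],"translation":[[-0.0005,0,0],[0,0,0],[-0.0005,0,0],[0,0,0],[0,0,0],[0,0,0],[0,0,0],[0,0,0],[0,0,0],[0,0,0]],"roll":[0,0,0,0,0,0,0,0,0,0]}'
```

```text
time_s: 22.7
tcp_pos: [0.5575, -0.1741, 0.2186]
eef_rot: [-128.2, 90.0, -102.8]
contact_force: [4.2, -6.9, -7.4]
gripper_width: 0.0262
```

TCP stalled at +0.090 m and the pull rose to 7 N, so the post is at the end stop. One idle call to confirm rest, then hand in.

```bash
python3 -m creep '{"jaw":[1,1,1,1,1,1,1,1,1,1],"translation":[[0,0,0],[0,0,0],[0,0,0],[0,0,0],[0,0,0],[0,0,0],[0,0,0],[0,0,0],[0,0,0],[0,0,0]],"roll":[0,0,0,0,0,0,0,0,0,0]}'
python3 - <<'E'
from h import *
from plant import *
s=get_state();print(s["tcp_pos"],s["contact_force"],s["gripper_width"],np.abs(s["qd"]).max())
c=capture("scene")
a=load("scene6.npz")["image"].astype(int);print("ring patch change",np.abs(a[250:310,460:515]-c["image"][250:310,460:515]).mean())
print("ring c",onz(c,487,286,.01))
print(close_job())
E
```

```text
time_s: 23.7
tcp_pos: [0.5575, -0.1741, 0.2186]
eef_rot: [-129.3, 90.0, -104.0]
contact_force: [4.6, -5.7, -7.8]
gripper_width: 0.0256
[ 0.5575273  -0.17405036  0.2186216 ] [ 4.58379086 -5.71203409 -7.76876038] 0.025587651712900266 0.09752510497016427
ring patch change 0.9712121212121212
ring c [ 0.45342385 -0.06848847  0.01      ]
the job is handed in; nothing more can be done
None
```

I finished the job and handed it in at about 24 s of the 54 s allowed; no verdict is reported. The ring is on the worktop, and the arm is holding the post fully drawn out with its button squeezed in.

- **Ring:** I lifted it off by its bar, with its underside at about 0.206 m. I set it down flat at about (0.45, -0.07), some 145 mm from the stand. It had not moved in the last picture. While feeling for the worktop, the ring was briefly pressed down with about 22 N before I let go.
- **Post:** I gripped the head across the button at 30 N. The opening was about 26 mm on a 26 mm block, so the button is in. I pulled up 0.090 m, where the TCP stalled and the pull rose from 3 N to about 7.5 N, so it is at the end stop. The joints were still.
- **Other things:** the salt shaker, cup and bowl looked unmoved in the last top view.
- **Disagreements:** the two cameras' single-view fixes of the head differed by about 6 mm. I used the top one, and the even grip bore it out. The head was turned about 19° from the bar, so I measured it separately. A sideways push of about 7 N on the post remained at the end.

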